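Shut and lock a transport box with its T-pin

ROBOT

A 6-joint arm with a two-finger parallel gripper is mounted at the origin on the work surface. World frame = base frame: x ahead of the robot, y to its left, z up, the work surface at z = 0. Lengths are in mm, angles in rad, forces in N, time in s.
With the tool pointing down it reaches from about 350 to 875 mm from the base axis. Payload 4.2 kg.
Tool frame: the origin (TCP) lies midway between the tips of the shut fingers; the grasp point (between the pads) lies 19 mm behind it; y points along the fingers, x is the direction in which the jaws open and shut, and the axes are right-handed (so a half turn about y gives the same grasp; the last joint's range is limited). The gripper opens to 85 mm and grips with 20 to 120 N. Pads are 22 mm wide; open, the fingers measure 114 mm over their backs; the gripper's body (76 mm by 85 mm) begins 54 mm behind the grasp point. The pads swing forward as they close: fully open they stand 13 mm farther back than shut.
Start: joints at [1.439, 0.385, 0.008, 0, -1.194, -0.259], TCP at [238.047, 577.869, 231.312] pointing down, gripper open.
Joint ranges: [-3.14, 3.14], [-1.21, 2.06], [-1.07, 1.41], [-3.16, 2.05], [-2.99, -0.16], [-3.1, 3.1]. Speed limits (rad/s): [2.79, 2.79, 3.14, 3.14, 3.14, 3.14].

INTERFACE

Orientations are given as a unit quaternion [x, y, z, w].
In Python, from bench import read_state, get_image, job_done gives the robot as it stands.
- The arm moves only by the tool play_rows, never from a script. Its argument "series" is a list of rows, each a list of 7 numbers: the shift along the tool's x, y, z in m, then the turn, a rotation vector about the tool's x, y, z in rad, then the finger opening in m, from 0 to 0.0854. In form: [[x, y, z, wx, wy, wz, claw], ...]. A call has 1 to 10 rows; each row shifts and turns the pose as measured when the row begins, along the tool's axes as they then stand; what a row does not reach is not made up. A row lasts 1/10 s, in which the tool goes at most 50 mm and 8.59 degrees, less where a joint would pass 70% of its speed; a pose out of reach is approached as far as the arm can. A call with a gripper value outside its range is refused whole. The fingers move at their own pace and stop on an object; the grip force is fixed at half the most. Time passes only in rows, so rows that do not move let the fingers close. It gives the time, the measured TCP pose, the force and the opening at its end, in the units of the state.
- read_state(): the state, without advancing time (a new reading comes with each control period).
- get_image(name): name is "side" or "top" or "wrist"; returns a dict with "color" (400x640x3 uint8, red, green, blue), "intrinsics" (3x3 intrinsics, pixels), "D" ([k1, k2, p1, p2, k3] as OpenCV has them; the pictures are not rectified), "origin" and "orientation" of the camera in the world. Camera axes: x right, y down, z forward; pixel columns grow to the right and rows downward; lengths in mm; the calibration is good to about 2 mm. A picture is of the moment at which its call begins. There is no depth.
- job_done(): hands the job in, once; it reports no verdict.
The state is a dict: "clock": time; "joints": joint angles; "joint_vel": joint speeds; "joint_efforts": joint torques, N m; "position": TCP position; "ee_rot": TCP orientation; "contact_force": force on the tool from outside, world axes, zero at the start; "wrist_torque": the same for the moment, N m; "gripper_width": finger opening in mm.
Only numpy, scipy, OpenCV 4.12 (cv2) and the standard library are available. Lean on these libraries where they do the work, as an engineer would, in place of code of your own. Each camera call takes 0.05 s, during which the arm holds its last target. There are 200 camera calls.

TASK

Close the lid of the blue transport box and lock it with the T-pin from the wooden rack. Put the T-head down through the hasp on the lid, feel for the slot of the floating keeper plate below and push it through until the collar sits on the hasp, then turn the wing a quarter turn clockwise (seen from above) to its stop. Give the locked pin a firm upward tug to feel that it holds, let it settle back onto the hasp and let go; leave the round-knob pin and the other things on the bench where they are.

Things in the scene. Friction and masses are not known exactly. Their poses are not given: they have to be found in the camera images.
- pin_grip (a point): The T-pin to use: middle of its flat black upright wing, 40 mm long (x), 10 thick (y), 30 high; 15 below the wing's top and 19 above the collar's underside. z up along the pin. The pin is the same after a half turn. About 0.1 kg; it hangs upright in one of the rack's holes and turns freely there.
- pin: The T-pin: this origin is the centre of the underside of its round steel collar (50 mm in diameter, 4 thick, under the wing). Below it a shank 8.6 in diameter, then at 15 to 23 below the origin the T-head, a bar 24 long along x (parallel to the wing), 9 wide, 8 high. Axes as for the wing. Once the head is through the keeper it turns clockwise only, some 93 degrees to two stop lugs, and then has 4 of upward play.
- rack: Wooden rack, a block 120 x 60 x 34 mm high, origin under its centre; two round holes 27 in diameter, 30 either side of the centre along x. The pins hang in them with their collars on its top.
- box: Blue box 200 (x) x 300 (y) mm, rim 120 high, fixed to the bench; origin under its centre, x towards its far wall, which carries the steel keeper in its cage; the lid is hinged along the top of the -x wall, on the robot's side.
- lock (a point): Centre of the keeper's cage, fixed to the box, 138 mm from its centre along x, level with the rim and with the keeper's top face. Axes as the box's. The keeper, a steel plate 5 thick, floats in the cage: it can lie up to 4 off this point in x and in y, and stays where it is left (some 4 N slides it). Its slot is 27 long (y), 12 wide (x): 1.5 of play round the T-head.
- hasp (a point): Centre of the slot in the hasp, on the top face of this steel tab (4 mm thick, on the lid's free edge, 238 from the hinge line, moves with the lid). Slot 39 (y) x 24 (x). With the lid shut it lies over the keeper, 6 above the lock point and flush with the lid's top, and the wing's middle of a seated pin is 19 above it; a T-head that rests on the keeper beside its slot stands 17 higher.
- lid (a joint): Opening angle of the lid in rad: 0 shut, about 0.35 to 0.7 at the start. A stiff hinge lets it stay where it is left; some 5 N near its free edge push it down.
- lid_push (a point): A point on the lid's upper face, on its middle line, 140 mm from the hinge line. The lid is a blue panel 6 thick and 308 wide that reaches 205 from the hinge. z square to its upper face, x away from the hinge.
- plain_pin_grip (a point): A plain round-knob locating pin in the rack's other hole: knob 26 in diameter, no T-head; this point is the middle of the knob. Leave it.
- tape: Roll of packing tape lying flat, 104 across, 48 high; origin under its centre. Leave it.
- carton: Small cardboard carton 110 x 85 x 70 high; origin under its centre. Leave it.
- wrench: Open-ended spanner lying on the bench. Leave it.

How it is judged:
By the outcome, as a careful person would: the job done as asked, in the order asked, and still so for the second after the job is handed in, with the robot touching nothing.
It also fails if it takes over 72 s, if anything falls off the work surface, if the arm or the gripper's body presses on something with over 40 N, if the wrist force passes 120 N, or if a joint passes its speed limit or range.

## Working session

There is one attempt and no reset: what is moved stays moved. The work goes in short steps, Python scripts to look and compute and a tool call to move; the robot and the scene stay as the last step left them, time stands still between calls to the robot, and variables do not carry over. Pictures are saved under pics/ and viewed, about 8 in all and at most 12, crops included, and the job is handed in when it is done.

Besides the shell and the picture viewer there is one more tool, called after ">>>" as name([rows], argument=value, ...), one row to a line, values as JSON. play_rows: Moves the arm, as the interface text tells. Its arguments: {"type":"object","properties":{"series":{"type":"array","items":{"type":"array","items":{"type":"number"}}}},"required":["series"]}

```bash
mkdir -p pics; cat > h.py <<'E'
import numpy as np, cv2
from bench import read_state, get_image, job_done
from scipy.spatial.transform import Rotation as R
def snap(n,f):
    im=get_image(n); cv2.imwrite('pics/'+f,im['color'][:,:,::-1]); 
    np.savez('pics/'+f+'.npz',**{k:im[k] for k in('intrinsics','D','origin','orientation')}); return im
def load(f): return dict(np.load('pics/'+f+'.npz'))
def rot(im):
    o=np.array(im['orientation']); return o if o.shape==(3,3) else R.from_quat(o).as_matrix()
def ray(im,uv):
    p=cv2.undistortPoints(np.array([[uv]],float),np.array(im['intrinsics']),np.array(im['D']))[0,0]
    return rot(im)@np.array([p[0],p[1],1.])
def atz(im,uv,z):
    d=ray(im,uv); o=np.array(im['origin']); return o+d*(z-o[2])/d[2]
def proj(im,P):
    M=rot(im); t=-M.T@np.array(im['origin'])
    return cv2.projectPoints(np.array(P,float).reshape(-1,1,3),cv2.Rodrigues(M.T)[0],t,np.array(im['intrinsics']),np.array(im['D']))[0][:,0]
E
python3 - <<'E'
from h import *
for n in('top','side'):
    i=snap(n,n+'0.png'); print(n,i['origin'],i['orientation'],i['intrinsics'])
s=read_state(); print(s)
E
```

```text
top [ 510.84223376   -8.88570359 1129.26383423] [-0.69905929  0.71380706 -0.03068925  0.02921925] [[391.90790479   0.         316.42541913]
 [  0.         391.90790479 201.62670062]
 [  0.           0.           1.        ]]
side [ 513.4918698  -811.86788052 1043.51249283] [ 0.93760355 -0.05198735  0.01675712 -0.34338914] [[461.13322002   0.         314.65243874]
 [  0.         461.13322002 198.48263852]
 [  0.           0.           1.        ]]
{'clock': 0.1, 'joints': array([ 1.43861123e+00,  3.85498498e-01,  6.73830972e-03, -4.30043595e-04,
       -1.19401989e+00, -2.58583792e-01]), 'joint_vel': array([ 0.0006401 , -0.0003051 ,  0.00395985, -0.00031201,  0.0017635 ,
       -0.00187708]), 'joint_efforts': array([-7.65822679e-04, -3.93317986e+01,  1.88929796e+01,  4.19798568e+00,
       -2.60668436e-03,  5.48660296e-06]), 'position': array([237.85624808, 577.39020058, 230.31088424]), 'ee_rot': array([ 0.39393758, -0.58715644,  0.58802214, -0.39279824]), 'contact_force': array([-0.67463948,  0.87873631, -0.00789827]), 'wrist_torque': array([ 0.01189194,  0.03061725, -0.00461398]), 'gripper_width': 84.96367286410917}
```

View pics/top0.png

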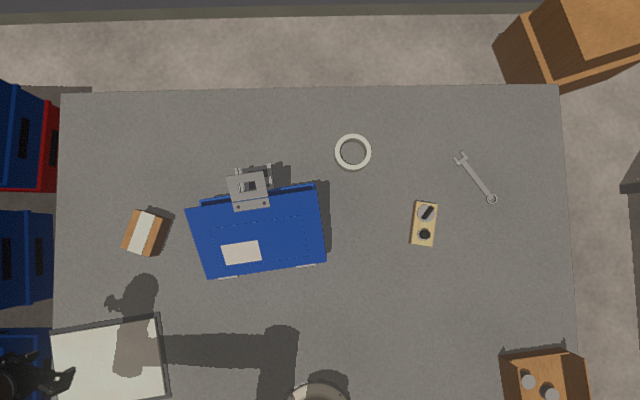

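View pics/side0.png

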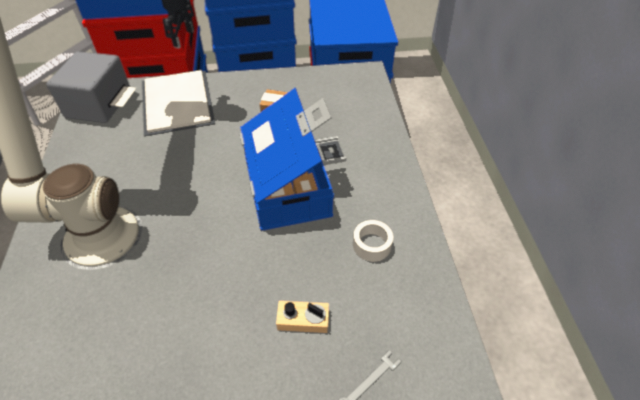

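The top view shows the lid with its hinge edge about (207,279)–(326,262), the hasp at (248,187), the wing at (427,212) and the round knob at (425,234). The side view shows the lid tilted, the hasp at (317,113) and the keeper cage at (331,152). I'll enlarge these.

```bash
python3 - <<'E'
import cv2,numpy as np
t=cv2.imread('pics/top0.png'); s=cv2.imread('pics/side0.png')
def c(i,x,y,w,h,k):return cv2.resize(i[y:y+h,x:x+w],None,fx=k,fy=k,interpolation=cv2.INTER_CUBIC)
a=c(t,175,155,160,130,2.5); b=c(s,235,85,120,145,2.5) # 400x325, 300x362
d=c(t,400,190,50,65,3.5); e=c(s,265,290,75,55,3.5)
m=np.zeros((600,720,3),np.uint8)
m[:325,:400]=a; m[:b.shape[0],410:710]=b; m[370:370+d.shape[0],:d.shape[1]]=d; m[370:370+e.shape[0],410:410+e.shape[1]]=e
cv2.imwrite('pics/m0.png',m)
E
```

```text
(no output)
```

View pics/m0.png

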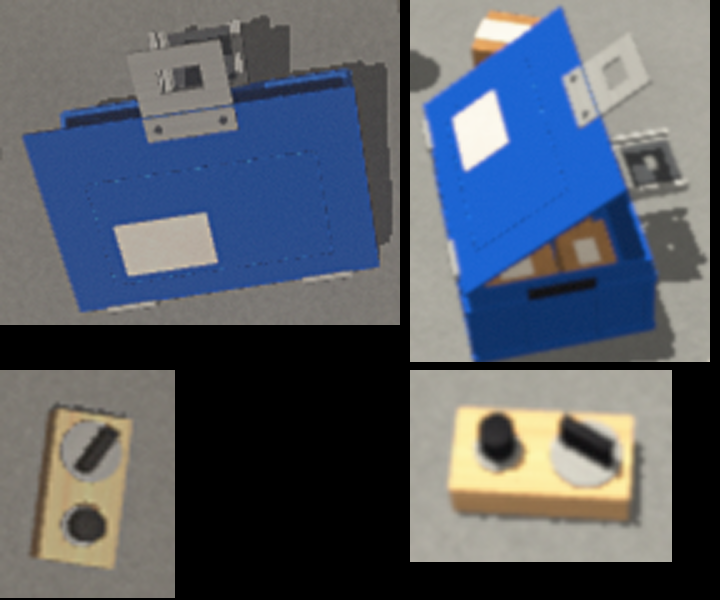

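```bash
cat > fit.py <<'E'
from h import *
from scipy.optimize import least_squares
T,S=load('top0.png'),load('side0.png')
def lidpt(p,d,y,h):  # d from hinge, h above underside
    x,yy,a,q=p; lx=-100+d*np.cos(q)-h*np.sin(q); lz=120+d*np.sin(q)+h*np.cos(q)
    return box(p,lx,y,lz)
def box(p,lx,ly,z):
    c,s=np.cos(p[2]),np.sin(p[2]); return [p[0]+c*lx-s*ly,p[1]+s*lx+c*ly,z]
ob=[(T,(207.4,279.4),lambda p:lidpt(p,0,154,6)),(T,(326.6,261),lambda p:lidpt(p,0,-154,6)),
(T,(184.6,208.2),lambda p:lidpt(p,205,154,6)),(T,(247.8,186.2),lambda p:lidpt(p,238,0,6)),
(T,(199.8,200.2),lambda p:box(p,100,150,120)),(T,(313.8,183.4),lambda p:box(p,100,-150,120)),
(S,(241,127),lambda p:lidpt(p,0,154,6)),(S,(257,202.2),lambda p:lidpt(p,0,-154,6)),(S,(295.8,88.2),lambda p:lidpt(p,205,154,6)),
(S,(321.4,159.8),lambda p:lidpt(p,205,-154,6)),(S,(317,113),lambda p:lidpt(p,238,0,6)),
(S,(333.4,189.8),lambda p:box(p,100,-150,120)),(S,(333,216.2),lambda p:box(p,100,-150,0)),(S,(331.8,150.2),lambda p:box(p,138,0,120))]
f=lambda p:np.concatenate([proj(i,g(p))[0]-np.array(u) for i,u,g in ob])
r=least_squares(f,[450,180,.1,.5],loss='soft_l1',f_scale=1.5); p=r.x
if __name__=='__main__':
    print(p); print(np.round(f(p).reshape(-1,2),1).tolist())
    print('push',lidpt(p,140,0,6),'hasp',lidpt(p,238,0,6),'lock',box(p,138,0,120), 'rimlock', np.hypot(*box(p,138,0,0)[:2]))
    print('collar T',atz(T,(425.7,212.9),38),'S',atz(S,(315.6,314.3),38))
    a,b=atz(T,(422,218.6),68),atz(T,(433.7,207.1),68); print('wing',a,b,np.degrees(np.arctan2(*(b-a)[1::-1])))
    print('knob',atz(T,((84)/3.5+400,190+(523-370)/3.5),60))
    print(R.from_quat(read_state()['ee_rot']).as_matrix().round(3))
E
python3 fit.py
```

```text
[ 4.59956165e+02  1.74018104e+02 -4.64944035e-02  2.48032986e-01]
[[-25.3, 15.8], [-22.7, 37.6], [-5.2, 7.5], [-5.6, 17.8], [-11.3, 15.6], [-9.2, 35.4], [-12.9, -13.6], [-35.6, -14.4], [-4.1, 9.3], [-26.1, 11.3], [-12.4, 15.8], [-36.4, -5.4], [-34.6, -4.0], [-23.7, -4.8]]
push [np.float64(494.1617819291631), np.float64(172.42658765191098), np.float64(160.18604966847658)] hasp [np.float64(589.0600422773738), np.float64(168.01116753464623), np.float64(184.24481622188242)] lock [np.float64(597.8070329907732), np.float64(167.60418811669106), 120] rimlock 620.8578038226519
collar T [ 565.55652387 -316.71831744   38.        ] S [ 565.14524595 -321.78809199   38.        ]
wing [ 548.79148908 -297.49375039   68.        ] [ 579.37933807 -330.81651287   68.        ] -47.45035138501608
knob [ 507.78992003 -303.37177968   60.        ]
[[-0.381 -0.001  0.925]
 [-0.925 -0.002 -0.381]
 [ 0.002 -1.     0.   ]]
```

```bash
python3 - <<'E'
from fit import *
print(T['D'],proj(T,atz(T,(426,213),38)),proj(T,[atz(T,(200,280),120)]))
for q in(.35,.5,.7):
    r=least_squares(f,[430,150,.15,q]); print(r.x,r.cost)
print(np.round(f(r.x).reshape(-1,2),1).tolist())
E
```

```text
[-0.02455818  0.          0.          0.          0.        ] [[426. 213.]] [[200. 280.]]
[5.27754970e+02 1.29043649e+02 1.27067609e-01 5.82442268e-01] 7.204830811944941
[5.27754970e+02 1.29043649e+02 1.27067609e-01 5.82442271e-01] 7.204830811944927
[5.27754970e+02 1.29043649e+02 1.27067609e-01 5.82442268e-01] 7.204830811945035
[[-0.0, -0.7], [0.9, -0.2], [-0.2, 0.9], [0.3, 0.2], [-0.2, -0.5], [0.4, -0.7], [0.3, -0.8], [0.2, 0.5], [-0.2, -1.3], [0.2, 0.9], [0.6, 0.9], [-0.8, -1.0], [-1.5, 0.3], [0.1, -1.6]]
```

Good fit: box (528,129), yaw 0.127, lid 0.58 rad. I'll shut the fingers and go above the lid.

>>> play_rows([
  [0.025, -0.006, 0.042, 0, 0, 0, 0],
  [0.025, -0.006, 0.042, 0, 0, 0, 0],
  [0.025, -0.006, 0.042, 0, 0, 0, 0],
  [0.025, -0.004, 0.042, 0, 0, 0, 0],
  [0.025, -0.004, 0.042, 0, 0, 0, 0],
  [0.025, -0.004, 0.042, 0, 0, 0, 0],
  [0.025, -0.004, 0.042, 0, 0, 0, 0],
  [0.025, 0, 0.042, 0, 0, 0, 0],
  [0.025, 0, 0.042, 0, 0, 0, 0],
  [0.025, 0, 0.042, 0, 0, 0, 0],
])

```text
clock: 1.1
position: [534.2, 180.1, 261.6]
ee_rot: [0.4, -0.584, 0.587, -0.394]
contact_force: [0.0, 1.1, 0.4]
gripper_width: -0.1
```

```bash
cat > go.py <<'E'
import sys
from h import *
# usage: go.py x y z yaw(tool x, deg): prints shift (m, tool axes, full) and turn; translation expressed in present axes
x,y,z,yaw=map(float,sys.argv[1:5]); s=read_state(); M=R.from_quat(s['ee_rot']).as_matrix()
a=np.radians(yaw); X=np.array([np.cos(a),np.sin(a),0]); Y=np.array([0,0,-1.]); G=np.c_[X,Y,np.cross(X,Y)]
print('t',s['clock'],'pos',s['position'].round(1),'yaw',np.degrees(np.arctan2(M[1,0],M[0,0])).round(1),'w',s['gripper_width'].round(1),'F',s['contact_force'].round(1),'j',s['joints'].round(2))
d=np.array([x,y,z])-s['position']
print('shift now-axes',(M.T@d/1000).round(4),'goal-axes',(G.T@d/1000).round(4),'turn',R.from_matrix(M.T@G).as_rotvec().round(4))
E
python3 go.py 567 134 262 -137.5
```

```text
Traceback (most recent call last):
  File "go.py", line 6, in <module>
    print('t',s['clock'],'pos',s['position'].round(1),'yaw',np.degrees(np.arctan2(M[1,0],M[0,0])).round(1),'w',s['gripper_width'].round(1),'F',s['contact_force'].round(1),'j',s['joints'].round(2))
                                                                                                               ^^^^^^^^^^^^^^^^^^^^^^^^
AttributeError: 'float' object has no attribute 'round'
```

>>> play_rows([
  [0.015, 0, 0.024, 0, 0, 0, 0],
  [0.015, 0, 0.024, 0, 0, 0, 0],
  [0, 0.018, 0, 0, 0, 0, 0],
  [0, 0.018, 0, 0, 0, 0, 0],
  [0, 0.012, 0, 0, 0, 0, 0],
  [0, 0.012, 0, 0, 0, 0, 0],
  [0, 0.012, 0, 0, 0, 0, 0],
  [0, 0.012, 0, 0, 0, 0, 0],
  [0, 0.012, 0, 0, 0, 0, 0],
  [0, 0.012, 0, 0, 0, 0, 0],
])

```text
clock: 2.1
position: [573.6, 126.1, 149.4]
ee_rot: [0.395, -0.584, 0.589, -0.393]
contact_force: [0.3, 0.4, 1.4]
gripper_width: -0.0
```

```bash
sed -i "s/s\['gripper_width'\].round(1)/round(s['gripper_width'],1)/" go.py; python3 go.py 567 134 126 -137.5
```

```text
t 2.1 pos [573.6 126.1 149.4] yaw -112.2 w -0.0 F [0.3 0.4 1.4] j [ 0.5   0.39 -0.21  0.01 -0.98  0.68]
shift now-axes [-0.0049  0.0233 -0.0092] goal-axes [-0.0005  0.0234 -0.0103] turn [-0.0057  0.4415  0.0052]
```

>>> play_rows([
  [0, 0.008, 0, 0, 0, 0, 0],
  [0, 0.006, 0, 0, 0, 0, 0],
  [0, 0.005, 0, 0, 0, 0, 0],
  [0, 0.003, 0, 0, 0, 0, 0],
  [0, 0.003, 0, 0, 0, 0, 0],
])

```text
clock: 2.6
position: [573.4, 126.1, 126.0]
ee_rot: [0.397, -0.583, 0.589, -0.393]
contact_force: [-8.4, 1.5, 22.1]
gripper_width: 0.1
```

```bash
python3 - <<'E'
from h import *
i=snap('side','side1.png')
c=cv2.imread('pics/side1.png')[70:250,200:400]; cv2.imwrite('pics/c1.png',cv2.resize(c,None,fx=3,fy=3,interpolation=cv2.INTER_CUBIC))
E
python3 go.py 567 134 126 -137.5
```

```text
t 2.65 pos [573.3 126.1 126. ] yaw -112.1 w -0.1 F [-5.9  0.7 13.9] j [ 0.5   0.42 -0.23  0.01 -0.92  0.68]
shift now-axes [-0.0049 -0.0001 -0.0088] goal-axes [-0.0007 -0.     -0.0101] turn [-0.0066  0.4442  0.0075]
```

View pics/c1.png

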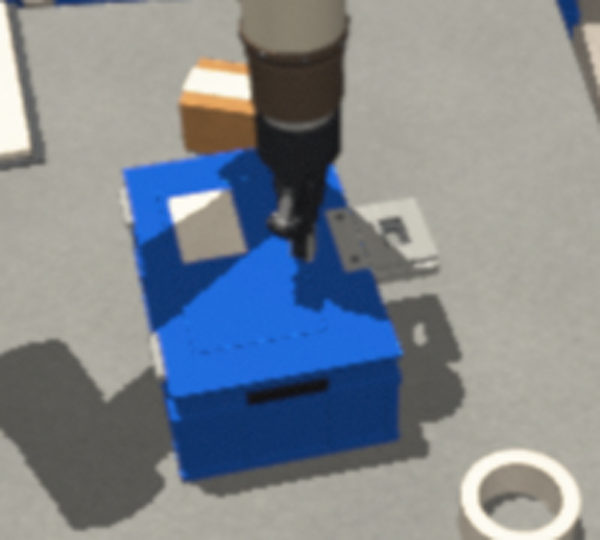

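The lid is shut: its panel is flush with the rim and the hasp lies level over the cage. Next I lift off and look down at the hasp.

>>> play_rows([
  [0, -0.04, 0, 0, 0, 0, 0],
  [0, -0.05, 0, 0, 0, 0, 0],
  [-0.02, -0.04, 0.032, 0, 0, 0, 0.08],
  [-0.02, -0.02, 0.032, 0, 0, 0, 0.08],
  [0, 0, 0, 0, 0, 0, 0.08],
  [0, 0, 0, 0, 0, 0, 0.08],
])

```text
clock: 3.25
position: [642.5, 139.3, 276.2]
ee_rot: [0.4, -0.585, 0.588, -0.39]
contact_force: [-0.1, 0.3, -0.4]
gripper_width: 58.2
```

```bash
python3 - <<'E'
from h import *
i=snap('wrist','w1.png'); print(i['origin'],rot(i).round(3),i['intrinsics'][0][0]); print(proj(i,[[664.7,146.5,126],[664.7,146.5,120]]))
E
python3 go.py 565 -317 200 -137.5
```

```text
[705.20277282 116.30104458 416.26135066] [[-0.376 -0.891 -0.253]
 [-0.926  0.366  0.088]
 [ 0.014  0.267 -0.963]] 337.8465050744328
[[302.21175257 161.24508018]
 [302.49293309 160.11084796]]
t 3.3 pos [642.4 139.2 275.8] yaw -112.1 w 65.1 F [ 0.9  0.8 -0.2] j [ 0.46  0.42  0.18  0.01 -1.34  0.72]
shift now-axes [0.4506 0.0821 0.1001] goal-axes [0.3652 0.0758 0.284 ] turn [0.0008 0.4436 0.0156]
```

View pics/w1.png

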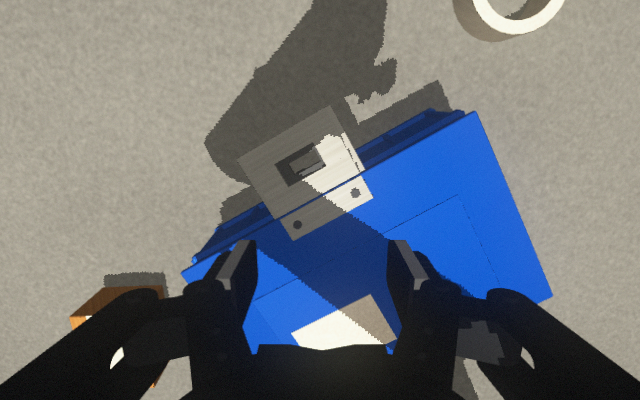

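The wrist view shows the hasp slot centred near (301,160), which matches my prediction of (302,161). I'll zoom in on the keeper slot.

```bash
python3 - <<'E'
from h import *
c=cv2.imread('pics/w1.png')[130:190,260:345].astype(float)
c=np.clip((c/255)**.5*255,0,255).astype(np.uint8)
cv2.imwrite('pics/c2.png',cv2.resize(c,None,fx=9,fy=9,interpolation=cv2.INTER_CUBIC))
E
```

```text
(no output)
```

View pics/c2.png

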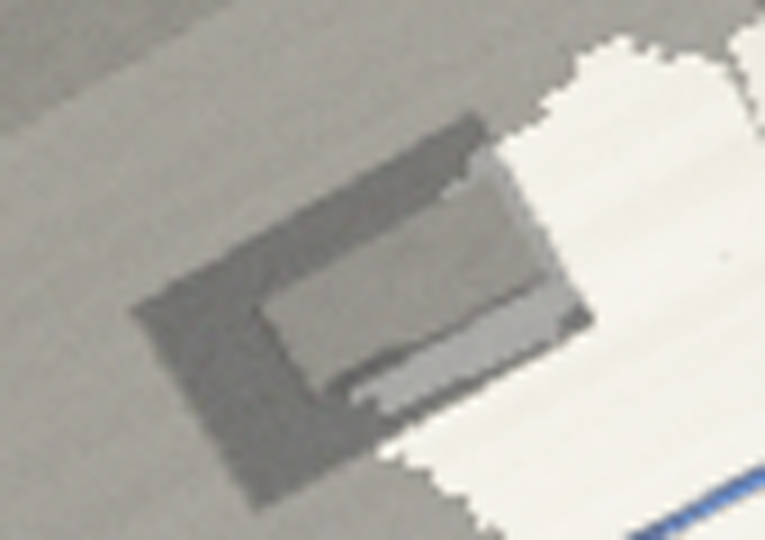

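```bash
python3 - <<'E'
from h import *
i=load('w1.png'); bx=np.array([527.755,129.04]);a=.12707;C=np.array([[np.cos(a),-np.sin(a)],[np.sin(a),np.cos(a)]])
for nm,z,P in(('hasp',126,[(135,310),(475,113),(592,320),(262,507)]),('keep',120,[(258,300),(493,160),(552,285),(332,400)])):
    Q=np.array([C.T@(atz(i,((u+.5)/9+260-.5,(v+.5)/9+130-.5),z)[:2]-bx) for u,v in P]); print(nm,Q.round(1).tolist(),'mean',Q.mean(0).round(1),'world',(bx+C@Q.mean(0)).round(1))
E
```

```text
hasp [[147.8, 22.0], [148.0, -15.9], [125.2, -15.8], [125.0, 21.4]] mean [136.5   2.9] world [662.8 149.3]
keep [[142.1, 12.2], [142.7, -14.7], [129.2, -13.7], [129.9, 11.0]] mean [136.   -1.3] world [662.8 145. ]
```

>>> play_rows([
  [0, 0, 0, 0, 0.148, 0, 0.085],
  [0, 0, 0, 0, 0.148, 0, 0.085],
  [0, 0, 0, 0, 0.148, 0, 0.085],
  [0.036, 0.008, 0.025, 0, 0, 0, 0.085],
  [0.036, 0.008, 0.025, 0, 0, 0, 0.085],
  [0.036, 0.008, 0.025, 0, 0, 0, 0.085],
  [0.036, 0.008, 0.025, 0, 0, 0, 0.085],
  [0.036, 0.008, 0.025, 0, 0, 0, 0.085],
  [0.036, 0.008, 0.025, 0, 0, 0, 0.085],
  [0.036, 0.008, 0.025, 0, 0, 0, 0.085],
])

```text
clock: 4.3
position: [551.1, -165.5, 210.8]
ee_rot: [0.271, -0.659, 0.659, -0.241]
contact_force: [0.8, 0.0, 0.5]
gripper_width: 85.3
```

>>> play_rows([
  [0.037, 0.008, 0.026, 0, 0, 0, 0.085],
  [0.037, 0.008, 0.026, 0, 0, 0, 0.085],
  [0.033, 0.008, 0.024, 0, 0, 0, 0.085],
  [0, 0, 0, 0, 0, 0, 0.085],
])

```text
clock: 4.7
position: [510.3, -299.9, 183.2]
ee_rot: [-0.273, 0.663, -0.656, 0.235]
contact_force: [0.2, 0.8, -0.4]
gripper_width: 85.4
```

```bash
python3 - <<'E'
from h import *
i=snap('wrist','w2.png'); print(i['origin'],proj(i,[[565,-317,38],[565,-317,68],[508,-303,60]]))
E
python3 go.py 565 -317 150 -137.5
```

```text
[ 562.31254337 -347.28751708  321.46849639] [[278.02299004 120.35159544]
 [274.89468251 123.40611346]
 [319.33910466 184.2385385 ]]
t 4.75 pos [ 510.8 -298.4  183.5] yaw -137.7 w 84.9 F [-0.4  1.2 -1. ] j [-0.24  0.39 -0.13  0.03 -1.11  0.97]
shift now-axes [-0.0291  0.0308  0.0511] goal-axes [-0.0274  0.0335  0.0504] turn [ 0.0284 -0.005   0.047 ]
```

View pics/w2.png

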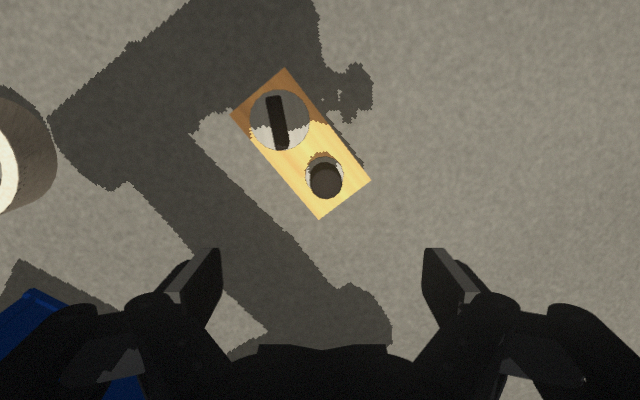

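The wrist view shows the pin collar centred near (280,121), with the wing from (273,97) to (281,149). The round knob is at (325,180).

```bash
python3 - <<'E'
from h import *
i=load('w2.png'); c=cv2.imread('pics/w2.png')
g=(c.max(2)<45).astype(np.uint8); g[:, :240]=0; g[:,315:]=0; g[:85]=0;g[158:]=0
n,l,s,ct=cv2.connectedComponentsWithStats(g); k=1+s[1:,4].argmax(); pts=np.argwhere(l==k)[:,::-1].astype(np.float32); r=cv2.minAreaRect(pts); b=cv2.boxPoints(r); print(s[k],r,b.tolist())
P=np.array([atz(i,p,68)[:2] for p in b]); print(P.round(1).tolist(),P.mean(0))
m=sorted([(np.linalg.norm(P[j]-P[(j+1)%4]),j) for j in range(4)]); j=m[-1][1]; e=P[j]-P[(j+1)%4]; print(m,'wing dir',np.degrees(np.arctan2(e[1],e[0])))
print('collar',atz(i,(280,121),38))
E
```

```text
[266  96  23  50 702] ((277.1922912597656, 120.9615478515625), (50.99019241333008, 14.904824256896973), 78.69007110595703) [[264.8846130371094, 97.42308807373047], [279.4999694824219, 94.50000762939453], [289.4999694824219, 144.5], [274.8846130371094, 147.423095703125]]
[[582.1, -326.3], [575.7, -334.8], [547.0, -312.4], [553.7, -303.5]] [ 564.59927313 -319.23375717]
[(np.float64(10.702233457775458), 0), (np.float64(11.155357834205944), 2), (np.float64(36.4383706205986), 1), (np.float64(36.472405942685036), 3)] wing dir 141.2654045778069
collar [ 563.46415887 -317.67824106   38.        ]
```

>>> play_rows([
  [0, 0, 0, 0.028, -0.13, 0.047, 0.07],
  [0, 0, 0, 0, 0, 0, 0.07],
])

```text
clock: 4.95
position: [508.7, -296.8, 181.9]
ee_rot: [-0.298, 0.644, -0.639, 0.298]
contact_force: [-0.5, 0.6, -0.0]
gripper_width: 70.2
```

```bash
python3 go.py 564 -318 42 -130
```

```text
t 4.95 pos [ 508.7 -296.8  181.9] yaw -130.2 w 70.2 F [-0.5  0.6 -0. ] j [-0.26  0.37 -0.15 -0.01 -1.06  1.13]
shift now-axes [-0.0192  0.1395  0.0569] goal-axes [-0.0193  0.1399  0.056 ] turn [ 0.0065 -0.0027 -0.002 ]
```

>>> play_rows([
  [-0.0097, 0.02, 0.028, 0.003, -0.001, -0.001, 0.07],
  [-0.0097, 0.02, 0.028, 0.003, -0.001, -0.001, 0.07],
  [0, 0.02, 0, 0, 0, 0, 0.07],
  [0, 0.015, 0, 0, 0, 0, 0.07],
  [0, 0, 0, 0, 0, 0, 0.07],
])

```text
clock: 5.45
position: [566.2, -312.1, 105.4]
ee_rot: [-0.298, 0.642, -0.642, 0.295]
contact_force: [0.9, 0.8, -0.4]
gripper_width: 69.9
```

```bash
python3 go.py 564 -318 42 -130
```

```text
t 5.45 pos [ 566.2 -312.1  105.4] yaw -130.4 w 69.9 F [ 0.9  0.8 -0.4] j [-0.25  0.53 -0.09  0.   -0.95  1.12]
shift now-axes [0.0057 0.0634 0.0023] goal-axes [0.0059 0.0634 0.0021] turn [ 0.0021 -0.0063  0.0034]
```

>>> play_rows([
  [0.005, 0.02, 0.002, 0.002, 0, 0.003, 0.07],
  [0, 0.02, 0, 0, 0, 0, 0.07],
  [0, 0.015, 0, 0, 0, 0, 0.07],
  [0, 0.008, 0, 0, 0, 0, 0.07],
  [0, 0, 0, 0, 0, 0, 0.07],
])

```text
clock: 5.95
position: [567.3, -313.3, 44.9]
ee_rot: [0.297, -0.64, 0.643, -0.297]
contact_force: [-0.3, -0.3, -0.5]
gripper_width: 69.7
```

```bash
python3 go.py 564 -318 42 -130
```

```text
t 5.95 pos [ 567.3 -313.3   44.9] yaw -130.4 w 69.7 F [-0.3 -0.3 -0.5] j [-0.25  0.6  -0.15  0.   -0.82  1.12]
shift now-axes [0.0057 0.003  0.0005] goal-axes [0.0057 0.0029 0.0004] turn [-0.0033 -0.0062  0.0018]
```

>>> play_rows([
  [0.005, 0.003, 0, 0, 0, 0, 0.07],
  [0, 0, 0, 0, 0, 0, 0.03],
  [0, 0, 0, 0, 0, 0, 0.005],
  [0, 0, 0, 0, 0, 0, 0],
  [0, 0, 0, 0, 0, 0, 0],
  [0, 0, 0, 0, 0, 0, 0],
])

```text
clock: 6.55
position: [566.1, -317.8, 46.4]
ee_rot: [0.295, -0.639, 0.645, -0.298]
contact_force: [0.3, -0.4, -1.7]
gripper_width: 8.9
```

```bash
python3 go.py 564 -318 42 -130
```

```text
t 6.55 pos [ 566.1 -317.8   46.4] yaw -130.3 w 8.9 F [ 0.3 -0.4 -1.7] j [-0.26  0.59 -0.15  0.01 -0.82  1.12]
shift now-axes [ 0.0015  0.0044 -0.0015] goal-axes [ 0.0015  0.0044 -0.0015] turn [-0.0098 -0.006  -0.0001]
```

>>> play_rows([
  [0, 0, 0, 0, 0, 0, 0.025],
  [0, 0.004, 0, 0, 0, 0, 0.025],
  [0, 0.002, 0, 0, 0, 0, 0.025],
  [0, 0, 0, 0, 0, 0, 0.0],
  [0, 0, 0, 0, 0, 0, 0],
  [0, 0, 0, 0, 0, 0, 0],
  [0, 0, 0, 0, 0, 0, 0],
])

```text
clock: 7.25
position: [566.4, -317.9, 40.0]
ee_rot: [0.295, -0.639, 0.645, -0.298]
contact_force: [-0.2, 0.5, 0.9]
gripper_width: 8.7
```

```bash
python3 go.py 564 -318 42 -130
```

```text
t 7.25 pos [ 566.4 -317.9   40. ] yaw -130.3 w 8.7 F [-0.2  0.5  0.9] j [-0.26  0.6  -0.16  0.01 -0.8   1.12]
shift now-axes [ 0.0016 -0.0021 -0.0017] goal-axes [ 0.0016 -0.002  -0.0017] turn [-0.01   -0.0061 -0.0001]
```

>>> play_rows([
  [0, -0.01, 0, 0, 0, 0, 0],
  [0, -0.03, 0, -0.01, 0, 0, 0],
  [0, -0.045, 0, 0, 0, 0, 0],
  [0, -0.045, 0, 0, 0, 0, 0],
  [0, -0.045, 0, 0, 0.1, 0, 0],
  [0, 0, 0, 0, 0.148, 0, 0],
  [0, 0, 0, 0, 0.148, 0, 0],
  [0, 0, 0, 0, 0.148, 0, 0],
  [0, 0, 0, 0, 0.148, 0, 0],
  [0, 0, 0, 0, 0.05, 0, 0],
])

```text
clock: 8.25
position: [564.8, -317.9, 226.0]
ee_rot: [-0.037, 0.706, -0.706, 0.038]
contact_force: [0.8, 0.8, -1.8]
gripper_width: 9.2
```

```bash
python3 go.py 645 125 220 -172.7
```

```text
t 8.25 pos [ 564.8 -317.9  226. ] yaw -174.0 w 9.2 F [ 0.8  0.8 -1.8] j [-0.26  0.43  0.06 -0.   -1.2   0.37]
shift now-axes [-0.1264  0.0064 -0.432 ] goal-axes [-0.1358  0.006  -0.4291] turn [ 0.0002 -0.0218 -0.0018]
```

>>> play_rows([
  [-0.012, 0, -0.035, 0, -0.022, 0, 0],
  [-0.0157, 0, -0.0446, 0, 0, 0, 0],
  [-0.0157, 0, -0.0446, 0, 0, 0, 0],
  [-0.0157, 0, -0.0446, 0, 0, 0, 0],
  [-0.0157, 0, -0.0446, 0, 0, 0, 0],
  [-0.0157, 0, -0.0446, 0, 0, 0, 0],
  [-0.0157, 0, -0.0446, 0, 0, 0, 0],
  [-0.0157, 0, -0.0446, 0, 0, 0, 0],
  [-0.0157, 0, -0.04, 0, 0, 0, 0],
  [-0.01, 0, -0.03, 0, 0, 0, 0],
])

```text
clock: 9.25
position: [659.4, 125.7, 230.2]
ee_rot: [-0.041, 0.707, -0.705, 0.042]
contact_force: [-0.1, -0.1, -1.2]
gripper_width: 9.2
```

```bash
python3 go.py 663.7 144 190 -172.7
```

```text
t 9.25 pos [659.4 125.7 230.2] yaw -173.3 w 9.2 F [-0.1 -0.1 -1.2] j [ 0.43  0.46  0.13 -0.   -1.24 -0.31]
shift now-axes [-0.0063  0.0403 -0.0176] goal-axes [-0.0065  0.0402 -0.0176] turn [ 0.0019 -0.0105 -0.0008]
```

>>> play_rows([
  [-0.0065, 0.015, -0.0176, 0.002, -0.01, 0, 0],
  [0, 0.018, 0, 0, 0, 0, 0],
  [0, 0.012, 0, 0, 0, 0, 0],
  [0, 0.006, 0, 0, 0, 0, 0],
  [0, 0, 0, 0, 0, 0, 0],
])

```text
clock: 9.75
position: [662.5, 148.0, 174.0]
ee_rot: [0.048, -0.705, 0.706, -0.046]
contact_force: [-0.3, 0.8, -1.6]
gripper_width: 8.5
```

```bash
python3 go.py 663.7 144 175 -172.7; python3 - <<'E'
from h import *
i=snap('wrist','w3.png'); s=snap('side','s3.png'); t=snap('top','t3.png')
P=np.array(read_state()['position']); 
print(proj(i,[P,P-[0,0,6],[664.7,146.5,126]]), proj(s,[P-[0,0,6],[664.7,146.5,126]]))
k=cv2.imread('pics/w3.png'); a=cv2.resize(k[60:360,160:480],None,fx=1.5,fy=1.5,interpolation=cv2.INTER_CUBIC)
b=cv2.imread('pics/s3.png')[80:190,290:370]; b=cv2.resize(b,None,fx=4,fy=4,interpolation=cv2.INTER_CUBIC)
m=np.zeros((450,800,3),np.uint8); m[:450,:480]=a; m[:440,480:800]=b; cv2.imwrite('pics/c3.png',m)
E
```

```text
t 9.75 pos [662.5 148.  174. ] yaw -172.4 w 8.5 F [-0.3  0.8 -1.6] j [ 0.46  0.52  0.08 -0.   -1.13 -0.32]
shift now-axes [-0.0007 -0.001   0.0041] goal-axes [-0.0007 -0.001   0.0041] turn [-0.0002  0.0051  0.0033]
[[318.28259833 258.19806539]
 [318.36734111 252.51725388]
 [317.51244327 217.62320412]] [[331.89002336 135.16392901]
 [331.95734558 147.11077741]]
```

View pics/c3.png

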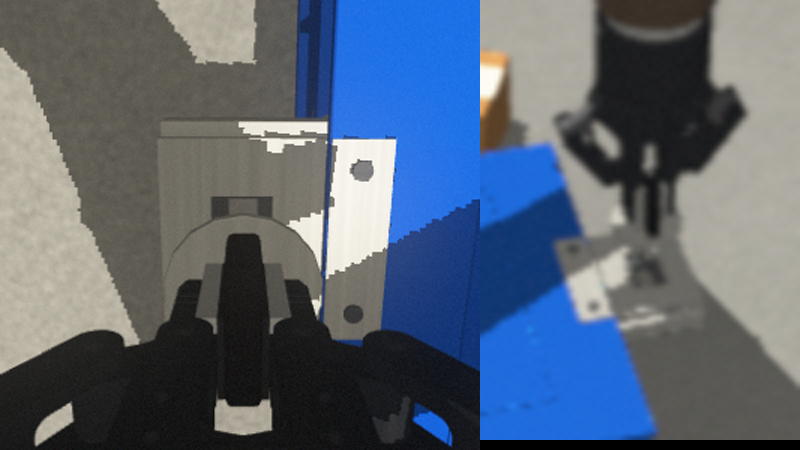

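```bash
python3 - <<'E'
from h import *
i=load('w3.png'); bx=np.array([527.755,129.04]);a=.12707;C=np.array([[np.cos(a),-np.sin(a)],[np.sin(a),np.cos(a)]])
W=lambda l,z:[*(bx+C@np.array(l)),z]
p=C.T@(np.array([662.5,148])-bx); print('pin box',p)
print('hasp -y end L/R edge exp',proj(i,[W((150,-19.5),126),W((126,-19.5),126)]),'obs',(211/1.5+160,197/1.5+60),(272/1.5+160,197/1.5+60))
print('collar front exp',proj(i,[W((p[0],p[1]-25),172)]),'obs',(243/1.5+160,214/1.5+60))
print('collar L/R exp',proj(i,[W((p[0]+25,p[1]),172),W((p[0]-25,p[1]),172)]),'obs',(163/1.5+160),(323/1.5+160))
print('wing ends top z202: ',proj(i,[W((p[0],p[1]-20),202),W((p[0],p[1]+20),202)]),'obs',234/1.5+60,406/1.5+60)
print('keeper patch',proj(i,[W((144,-17),120),W((132,-17),120)]),'obs',229/1.5+160,256/1.5+160)
E
```

```text
pin box [136.06138255   1.73112767]
hasp -y end L/R edge exp [[296.73618128 185.32714062]
 [338.61149708 185.51617255]] obs (300.66666666666663, 191.33333333333334) (341.33333333333337, 191.33333333333334)
collar front exp [[321.24512057 201.38369701]] obs (322.0, 202.66666666666666)
collar L/R exp [[266.46126181 253.51659955]
 [375.40002725 253.91083283]] obs 268.6666666666667 375.33333333333337
wing ends top z202:  [[321.33210945 238.13226311]
 [320.80804278 333.58085086]] obs 216.0 330.6666666666667
keeper patch [[307.61958962 187.13516804]
 [327.88434137 187.22623708]] obs 312.66666666666663 330.66666666666663
```

>>> play_rows([
  [0, 0, 0.0031, 0, 0.005, 0.003, 0],
  [0, 0.01, 0, 0, 0, 0, 0],
  [0, 0.008, 0, 0, 0, 0, 0],
  [0, 0, 0, 0, 0, 0, 0],
])

```text
clock: 10.3
position: [665.2, 144.1, 159.6]
ee_rot: [-0.041, 0.707, -0.705, 0.047]
contact_force: [-0.9, 0.1, -1.6]
gripper_width: 9.3
```

```bash
python3 go.py 662.7 144.9 150 -172.7
```

```text
t 10.3 pos [665.2 144.1 159.6] yaw -172.8 w 9.3 F [-0.9  0.1 -1.6] j [ 0.45  0.53  0.05  0.   -1.09 -0.33]
shift now-axes [ 0.0025  0.0095 -0.0011] goal-axes [ 0.0024  0.0096 -0.0011] turn [ 0.0019 -0.002  -0.0086]
```

>>> play_rows([
  [0.0024, 0.003, -0.0011, 0.002, -0.002, -0.008, 0],
  [0, 0.002, 0, 0, 0, 0, 0],
])

```text
clock: 10.5
position: [662.6, 144.9, 154.1]
ee_rot: [0.045, -0.706, 0.706, -0.045]
contact_force: [0.5, 0.4, -0.7]
gripper_width: 8.8
```

```bash
python3 go.py 662.7 144.9 150 -172.7
```

```text
t 10.5 pos [662.6 144.9 154.1] yaw -172.7 w 8.8 F [ 0.5  0.4 -0.7] j [ 0.45  0.53  0.05  0.   -1.09 -0.33]
shift now-axes [-0.0001  0.0041 -0.    ] goal-axes [-0.0001  0.0041  0.    ] turn [-0.0004  0.0002  0.0001]
```

Well aligned. Now I press down gently to feel for the slot.

>>> play_rows([
  [0, 0.003, 0, 0, 0, 0, 0],
  [0, 0.002, 0, 0, 0, 0, 0],
  [0, 0.002, 0, 0, 0, 0, 0],
])

```text
clock: 10.8
position: [662.7, 145.3, 146.5]
ee_rot: [0.045, -0.705, 0.706, -0.045]
contact_force: [-0.0, 0.3, -1.1]
gripper_width: 9.0
```

```bash
python3 go.py 662.7 144.9 146 -172.7
```

```text
t 10.8 pos [662.7 145.3 146.5] yaw -172.7 w 9.0 F [-0.   0.3 -1.1] j [ 0.45  0.54  0.04  0.   -1.07 -0.33]
shift now-axes [0.0001 0.0005 0.0004] goal-axes [0.0001 0.0005 0.0004] turn [-0.0005  0.0008 -0.0002]
```

>>> play_rows([
  [0, 0.002, 0, 0, 0, 0, 0],
  [0, 0.002, 0, 0, 0, 0, 0],
  [0, 0, 0, 0, 0, 0, 0],
])

```text
clock: 11.1
position: [662.6, 145.3, 141.9]
ee_rot: [0.045, -0.705, 0.706, -0.045]
contact_force: [-0.3, 0.2, -0.5]
gripper_width: 9.1
```

```bash
python3 go.py 662.7 144.9 132 -172.7
```

```text
t 11.1 pos [662.6 145.3 141.9] yaw -172.7 w 9.1 F [-0.3  0.2 -0.5] j [ 0.45  0.54  0.03  0.   -1.06 -0.33]
shift now-axes [-0.0001  0.0099  0.0004] goal-axes [-0.0001  0.0099  0.0004] turn [-0.0006  0.0009  0.0003]
```

The head is in the slot with no force. I continue until the collar seats.

>>> play_rows([
  [0, 0.003, 0, 0, 0, 0, 0],
  [0, 0.003, 0, 0, 0, 0, 0],
  [0, 0.002, 0, 0, 0, 0, 0],
  [0, 0.0015, 0, 0, 0, 0, 0],
  [0, 0.001, 0, 0, 0, 0, 0],
])

```text
clock: 11.6
position: [662.9, 145.4, 132.0]
ee_rot: [0.045, -0.705, 0.706, -0.046]
contact_force: [-3.2, 0.8, 6.7]
gripper_width: 8.9
```

```bash
python3 go.py 662.7 144.9 132 -172.7
```

```text
t 11.6 pos [662.9 145.4 132. ] yaw -172.6 w 8.9 F [-3.2  0.8  6.7] j [ 0.45  0.55  0.02  0.   -1.04 -0.33]
shift now-axes [ 0.0003 -0.      0.0004] goal-axes [ 0.0002 -0.      0.0005] turn [-0.0008  0.0013 -0.0008]
```

>>> play_rows([
  [0, 0, 0, 0, 0.1, 0, 0],
  [0, 0, 0, 0, 0.14, 0, 0],
  [0, 0, 0, 0, 0.14, 0, 0],
  [0, 0, 0, 0, 0.14, 0, 0],
])

```text
clock: 12.0
position: [663.3, 145.6, 132.2]
ee_rot: [0.145, 0.693, -0.692, -0.143]
contact_force: [0.9, -0.1, -0.2]
gripper_width: 8.8
```

```bash
python3 go.py 662.9 145.4 132 97.3; python3 -c "
from h import *
print(read_state()['wrist_torque'])"
```

```text
t 12.0 pos [663.3 145.6 132.2] yaw 156.5 w 8.8 F [ 0.9 -0.1 -0.2] j [ 0.45  0.55  0.02  0.   -1.04 -0.87]
shift now-axes [0.0003 0.0002 0.0004] goal-axes [-0.0002  0.0002  0.0005] turn [ 0.0024  1.0326 -0.0015]
[-0.16246002 -0.07713872 -0.03645228]
```

>>> play_rows([
  [0, 0.0003, 0, 0.001, 0.14, 0, 0],
  [0, 0, 0, 0.001, 0.14, 0, 0],
  [0, 0, 0, 0, 0.14, 0, 0],
  [0, 0, 0, 0, 0.14, 0, 0],
  [0, 0, 0, 0, 0.14, 0, 0],
  [0, 0, 0, 0, 0.14, 0, 0],
  [0, 0, 0, 0, 0.1, 0, 0],
])

```text
clock: 12.7
position: [663.4, 144.9, 132.2]
ee_rot: [-0.454, -0.543, 0.543, 0.452]
contact_force: [0.1, 1.9, -1.2]
gripper_width: 8.6
```

```bash
python3 go.py 662.9 145.4 132 94.3; python3 -c "
from h import *
print(read_state()['wrist_torque'])"
```

```text
t 12.7 pos [663.4 144.9 132.2] yaw 100.3 w 8.6 F [ 0.1  1.9 -1.2] j [ 0.45  0.55  0.02  0.   -1.04 -1.85]
shift now-axes [0.0006 0.0002 0.0004] goal-axes [0.0006 0.0002 0.0005] turn [ 0.0017  0.1044 -0.0026]
[0.35991646 0.13313344 0.04336749]
```

>>> play_rows([
  [0, 0, 0, 0, 0.05, 0, 0],
  [0, 0, 0, 0, 0.05, 0, 0],
  [0, 0, 0, 0, 0.04, 0, 0],
])

```text
clock: 13.0
position: [663.5, 145.8, 132.2]
ee_rot: [0.492, 0.509, -0.508, -0.491]
contact_force: [0.4, 0.3, -0.9]
gripper_width: 9.1
```

```bash
python3 go.py 662.9 145.4 132 94.3; python3 -c "
from h import *
print(read_state()['wrist_torque'])"
```

```text
t 13.0 pos [663.5 145.8 132.2] yaw 91.9 w 9.1 F [ 0.4  0.3 -0.9] j [ 0.45  0.55  0.02  0.   -1.04 -1.99]
shift now-axes [-0.0004  0.0002  0.0006] goal-axes [-0.0004  0.0002  0.0007] turn [ 0.0031 -0.0414 -0.0007]
[-0.02545613  0.13767386  0.37978628]
```

>>> play_rows([
  [0, 0, 0, 0, 0.04, 0, 0],
  [0, 0, 0, 0, 0.04, 0, 0],
])

```text
clock: 13.2
position: [663.6, 146.1, 132.2]
ee_rot: [0.512, 0.49, -0.488, -0.51]
contact_force: [-1.6, -0.4, -0.9]
gripper_width: 9.2
```

```bash
python3 go.py 662.9 145.4 132 94.3; python3 -c "
from h import *
print(read_state()['wrist_torque'])"
```

```text
t 13.2 pos [663.6 146.1 132.2] yaw 87.5 w 9.2 F [-1.6 -0.4 -0.9] j [ 0.46  0.55  0.02  0.   -1.04 -2.07]
shift now-axes [-0.0007  0.0002  0.0006] goal-axes [-0.0006  0.0002  0.0007] turn [ 0.0034 -0.1187 -0.0014]
[0.04717686 0.17194918 0.98887986]
```

Torque rose to 1 N·m, so the stop is reached. Now the upward tug.

>>> play_rows([
  [0, 0, 0, 0, -0.03, 0, 0],
  [0, -0.002, 0, 0, 0, 0, 0],
  [0, -0.0015, 0, 0, 0, 0, 0],
  [0, -0.0015, 0, 0, 0, 0, 0],
  [0, -0.0015, 0, 0, 0, 0, 0],
])

```text
clock: 13.7
position: [663.2, 146.1, 132.4]
ee_rot: [0.503, 0.497, -0.498, -0.502]
contact_force: [4.8, -0.3, -12.4]
gripper_width: 8.8
```

```bash
python3 go.py 662.9 145.4 132 90; python3 -c "
from h import *
print(read_state()['wrist_torque'])"
```

```text
t 13.7 pos [663.2 146.1 132.4] yaw 89.5 w 8.8 F [  4.8  -0.3 -12.4] j [ 0.46  0.55  0.02  0.   -1.04 -2.04]
shift now-axes [-0.0007  0.0004  0.0003] goal-axes [-0.0007  0.0004  0.0003] turn [ 0.     -0.0094 -0.0022]
[-0.05397822 -1.28018788  0.66690092]
```

>>> play_rows([
  [0, 0, 0, 0, -0.03, 0, 0],
  [0, 0, 0, 0, -0.03, 0, 0],
  [0, 0, 0, 0, 0, 0, 0],
])

```text
clock: 14.0
position: [663.2, 145.9, 132.3]
ee_rot: [-0.488, -0.511, 0.513, 0.487]
contact_force: [3.2, -0.4, -7.6]
gripper_width: 9.0
```

```bash
python3 go.py 662.9 145.4 132 90; python3 -c "
from h import *
print(read_state()['wrist_torque'])"
```

```text
t 14.0 pos [663.2 145.9 132.3] yaw 92.8 w 9.0 F [ 3.2 -0.4 -7.6] j [ 0.45  0.55  0.02  0.   -1.05 -1.98]
shift now-axes [-0.0005  0.0003  0.0003] goal-axes [-0.0005  0.0003  0.0003] turn [-0.0009  0.0496 -0.0024]
[-0.01525003 -0.83707078  0.19511283]
```

>>> play_rows([
  [0, 0, 0, 0, -0.015, 0, 0],
  [0, -0.002, 0, 0, 0, 0, 0],
  [0, -0.003, 0, 0, 0, 0, 0],
  [0, -0.003, 0, 0, 0, 0, 0],
])

```text
clock: 14.4
position: [660.4, 145.5, 136.4]
ee_rot: [-0.483, -0.512, 0.518, 0.487]
contact_force: [4.2, -1.2, -23.5]
gripper_width: 8.8
```

```bash
python3 go.py 662.9 145.4 132 90; python3 - <<'E'
from h import *
print(read_state()['wrist_torque'])
i=snap('wrist','w4.png'); s=snap('side','s4.png')
k=cv2.imread('pics/w4.png'); a=cv2.resize(k[60:360,160:480],None,fx=1.5,fy=1.5,interpolation=cv2.INTER_CUBIC)
b=cv2.imread('pics/s4.png')[90:200,290:370]; b=cv2.resize(b,None,fx=4,fy=4,interpolation=cv2.INTER_CUBIC)
m=np.zeros((450,800,3),np.uint8); m[:450,:480]=a; m[:440,480:800]=b; cv2.imwrite('pics/c4.png',m)
E
```

```text
t 14.4 pos [660.4 145.5 136.4] yaw 93.4 w 8.8 F [  4.2  -1.2 -23.5] j [ 0.45  0.55  0.03 -0.   -1.06 -1.96]
shift now-axes [-0.0002  0.0044 -0.0026] goal-axes [-0.0001  0.0044 -0.0025] turn [-0.0093  0.0602 -0.0021]
[-0.07778165 -1.44484152  0.110007  ]
```

View pics/c4.png

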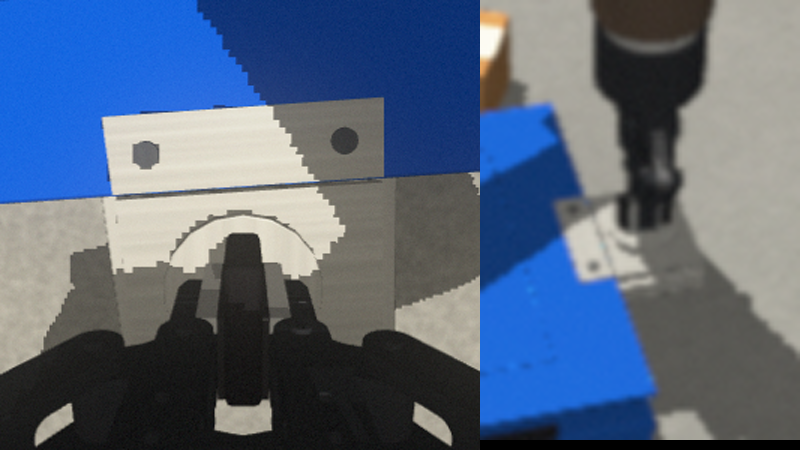

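The pin rose 4 mm and held at about 24 N, and the picture shows the collar over the hasp with the lid shut. Now I lower it back.

>>> play_rows([
  [0, 0.002, -0.0012, -0.004, 0, -0.002, 0],
  [0, 0.002, -0.0013, -0.004, 0, 0, 0],
  [0, 0.001, 0, 0, 0, 0, 0],
  [0, 0.0005, 0, 0, 0.01, 0, 0],
])

```text
clock: 14.9
position: [661.6, 145.6, 136.1]
ee_rot: [-0.487, -0.512, 0.514, 0.487]
contact_force: [-0.7, 0.4, -9.2]
gripper_width: 9.2
```

```bash
python3 go.py 663 145.6 132 93.4; python3 -c "
from h import *
print(read_state()['wrist_torque'])"
```

```text
t 14.9 pos [661.6 145.6 136.1] yaw 93.0 w 9.2 F [-0.7  0.4 -9.2] j [ 0.46  0.55  0.02  0.   -1.05 -1.97]
shift now-axes [-0.0001  0.0041 -0.0014] goal-axes [-0.0001  0.0041 -0.0014] turn [-0.0022 -0.0073 -0.0019]
[0.07444563 0.34563047 0.25300051]
```

>>> play_rows([
  [0, 0.0025, 0, 0, -0.01, 0, 0],
  [0, 0.0025, 0, 0, 0, 0, 0],
  [0, 0.002, 0, 0, 0, 0, 0],
])

```text
clock: 15.2
position: [663.7, 145.9, 135.7]
ee_rot: [0.486, 0.517, -0.515, -0.482]
contact_force: [-4.3, 0.5, 3.1]
gripper_width: 9.1
```

```bash
python3 go.py 663 145.6 132 93.4; python3 -c "
from h import *
print(read_state()['wrist_torque'])"
```

```text
t 15.2 pos [663.7 145.9 135.7] yaw 93.7 w 9.1 F [-4.3  0.5  3.1] j [ 0.46  0.55  0.02  0.   -1.04 -1.96]
shift now-axes [-0.0002  0.0037  0.0007] goal-axes [-0.0003  0.0037  0.0007] turn [ 0.0059  0.0051 -0.0019]
[0.0741305  1.40480251 0.05046711]
```

>>> play_rows([
  [0, 0.003, 0, 0.004, 0, 0, 0],
  [0, 0.003, 0, 0, 0, 0, 0],
  [0, 0.003, 0, 0, 0, 0, 0],
])

```text
clock: 15.5
position: [667.1, 146.4, 132.5]
ee_rot: [0.486, 0.519, -0.513, -0.48]
contact_force: [-5.3, 0.2, 6.8]
gripper_width: 9.3
```

```bash
python3 go.py 663 145.6 132 93.4; python3 -c "
from h import *
print(read_state()['wrist_torque'])"
```

```text
t 15.5 pos [667.1 146.4 132.5] yaw 93.8 w 9.3 F [-5.3  0.2  6.8] j [ 0.45  0.55  0.02  0.01 -1.03 -1.96]
shift now-axes [-0.0005  0.0005  0.0042] goal-axes [-0.0005  0.0005  0.0042] turn [ 0.0124  0.0067 -0.001 ]
[0.02894675 1.27644742 0.09374057]
```

>>> play_rows([
  [0, 0.0005, 0.001, 0.006, 0, 0, 0],
  [0, 0.0005, 0.001, 0.006, 0, 0, 0],
  [0, 0, 0, 0, 0.01, 0, 0],
  [0, 0, 0, 0, 0, 0, 0],
])

```text
clock: 15.9
position: [667.3, 146.4, 132.4]
ee_rot: [0.487, 0.515, -0.512, -0.485]
contact_force: [-3.2, 0.8, 2.1]
gripper_width: 8.9
```

```bash
python3 go.py 665 145.6 132 93.4; python3 -c "
from h import *
print(read_state()['wrist_torque'])"
```

```text
t 15.9 pos [667.3 146.4 132.4] yaw 93.2 w 8.9 F [-3.2  0.8  2.1] j [ 0.45  0.55  0.03  0.   -1.04 -1.97]
shift now-axes [-0.0006  0.0004  0.0023] goal-axes [-0.0006  0.0004  0.0023] turn [ 0.0048 -0.0039 -0.0002]
[0.00564486 0.91007528 0.15271195]
```

Seated again, with a light clockwise load and the wing 94° from the start. I release it and retreat straight up.

>>> play_rows([
  [0, 0, 0, 0, 0, 0, 0.015],
  [0, 0, 0, 0, 0, 0, 0.03],
  [0, 0, 0, 0, 0, 0, 0.04],
  [0, -0.02, 0, 0, 0, 0, 0.04],
  [0, -0.04, 0, 0, 0, 0, 0.04],
  [0, -0.045, -0.02, 0, 0, 0, 0.04],
  [0, -0.045, 0.02, 0, 0, 0, 0.04],
  [0, 0, 0, 0, 0, 0, 0.04],
])

```text
clock: 16.7
position: [669.0, 146.1, 282.8]
ee_rot: [0.488, 0.514, -0.512, -0.485]
contact_force: [-0.1, -0.4, 1.0]
gripper_width: 39.9
```

```bash
python3 go.py 665 145.6 132 93.4; python3 - <<'E'
from h import *
i=snap('wrist','w5.png'); s=snap('side','s5.png')
def D(im,l,z):
    a=.12707; C=np.array([[np.cos(a),-np.sin(a)],[np.sin(a),np.cos(a)]]); return proj(im,[[*(np.array([527.755,129.04])+C@np.array(l)),z]])[0].round(1)
print('collar exp side',D(s,(138,0),130),'wing top',D(s,(138,0),160),'wrist',D(i,(138,0),160))
u,v=map(int,D(i,(138,0),145)); u=min(max(u,100),540); v=min(max(v,110),290); k=cv2.imread('pics/w5.png'); a=cv2.resize(k[v-110:v+110,u-100:u+100],None,fx=2.4,fy=2.4,interpolation=cv2.INTER_CUBIC)[:450]
b=cv2.imread('pics/s5.png')[90:200,290:370]; b=cv2.resize(b,None,fx=4,fy=4,interpolation=cv2.INTER_CUBIC)
m=np.zeros((450,800,3),np.uint8); m[:450,:480]=a; m[:440,480:800]=b; cv2.imwrite('pics/c5.png',m); print(u,v)
E
```

```text
t 16.7 pos [669.  146.1 282.8] yaw 93.0 w 39.9 F [-0.1 -0.4  1. ] j [ 0.45  0.46  0.26  0.   -1.36 -1.97]
shift now-axes [0.     0.1508 0.0047] goal-axes [-0.0003  0.1508  0.004 ] turn [ 0.0047 -0.0066 -0.0019]
collar exp side [332.  146.1] wing top [332.2 138.3] wrist [322.3 184.6]
322 180
```

View pics/c5.png

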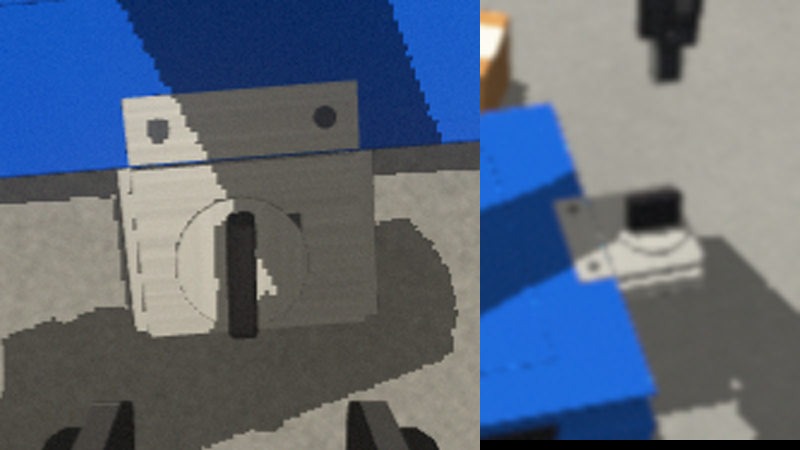

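The wrist view shows the wing at right angles to the lid edge (about (242,275) in the crop). The collar lies flat on the hasp, the lid is shut and the gripper is clear. I'm handing in the job.

```bash
python3 -c "
from h import *
print(job_done())"
```

```text
the job is handed in; nothing more can be done
None
```

The box is shut and locked with the T-pin, and I handed the job in at about 16.7 s; no verdict was reported.

- **Lid:** I pushed it down until the fingertips stood at the shut height (126 mm), and a picture showed it flush.
- **Pin:** I took the T-pin by its wing and lowered it through the hasp. The head went straight into the keeper slot with no contact force, and the collar seated at 6.7 N.
- **Turn:** The wing turned clockwise to its stop, where the torque rose to about 1 N·m. It ended roughly 94° from its start.
- **Tug:** The first tug stuck at 12 N with no play, because the stop torque was jamming the pin. With the torque eased off, the pin rose 4.1 mm and held at about 24 N.
- **Settling back:** The pin also stuck on the way down. It reseated within 0.5 mm of its seated height under about 7 N, some 4 mm further from the robot than where it was first seated.
- **Last look:** After release, the collar lay on the hasp, the wing stood across the lid edge, and the gripper was clear with no force on it. I did not take a final picture of the rack, tape, carton or spanner, but nothing was moved near them apart from taking the pin out of the rack.

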